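# Weigh out a scoop of garlic at the market stall

### The arm

A 6-joint arm with a two-finger parallel gripper is mounted at the origin on the work surface. World frame = base frame: x ahead of the robot, y to its left, z up, the work surface at z = 0. Lengths are in mm, angles in degrees, forces in N, time in s.
With the tool pointing down it reaches from about 300 to 950 mm from the base axis. Payload 3.1 kg.
Tool frame: the origin (TCP) lies between the finger pads; the fingertips stand 25 mm ahead of it and the grasp point (between the pads) lies 6 mm ahead of it (manip.tcp_to_tips is the distance from the TCP to the fingertips, in mm); z points along the fingers, y is the line along which they close (so a half turn about z gives the same grasp; the last joint's range is limited). The gripper opens to 85 mm and grips with 20 to 120 N. Pads are 22 mm wide; open, the fingers measure 114 mm over their backs; the gripper's body (76 mm by 85 mm) begins 54 mm behind the grasp point. The pads swing forward as they close: fully open they stand 13 mm farther back than shut.
Start: joints at [-77.332, 17.653, 93.61, -0, 68.738, -3.994], TCP at [179.172, -598.773, 256.272] pointing down, gripper open.
Joint ranges: [-175.34, 175.34], [-45.06, 112.39], [2.9, 150.54], [-68.45, 248.45], [3.09, 151.38], [-168.51, 168.51]. Speed limits (degrees/s): [159.86, 159.86, 180, 180, 180, 180].

### API

Orientations are given as [roll, pitch, yaw] about the fixed x, y, z axes, in that order (R = Rz(yaw) Ry(pitch) Rx(roll)).
In Python, from workcell import manip gives the robot as it stands. Calls block until the motion is done:
- manip.reach(position, orientation): joint-space move of the TCP to a pose.
- manip.move_straight(position, frame=None, velocity=150, contact_N=None): straight line of the TCP; frame=None keeps the orientation; velocity is the mean speed in mm/s. With contact_N (N) it stops when the force on the tool has changed by that much, and returns True; else False.
- manip.movej(angles): joint-space move.
- manip.gripper_to(opening, effort=None): opening from 0.0 (shut) to 1.0 (fully open); effort is the grip in N (None keeps the last); returns when the fingers have stopped.
- manip.pause(seconds).
- manip.solve_ik(position, orientation): joint angles nearest the present ones, or None.
- manip.capture(name): name is "scene" or "top"; returns the picture (384x512x3 uint8, blue, green, red); there is no depth.
- manip.camera_params(name): a dict with "fx", "fy", "cx", "cy" (pixels), "k1" (the pictures are not rectified: a ray, as slopes to the right and down, at radius r is drawn at 1 + k1 r^2 times it, then the intrinsics apply), "world_from_camera" (4x4, takes a point from camera to world coordinates). Camera axes: x right, y down, z forward; pixel columns grow to the right and rows downward; lengths in mm; the calibration is good to about 2 mm. A picture is of the moment at which its call begins. camera_params takes no time and is no camera call.
A pose or a line that the arm cannot do raises manip.MotionError and nothing moves.
- manip.sign_off(): hands the job in; it is judged then, once.
Readings, each from a call of its own:
- manip.current_t(): time.
- manip.current_joint_positions(): joint angles.
- manip.current_joint_velocities(): joint speeds.
- manip.current_joint_torque(): joint torques, N m.
- manip.current_ee_pos(): TCP position.
- manip.current_tcp_rot(): TCP orientation.
- manip.current_force(): force on the tool from outside, world axes, zero at the start.
- manip.current_moment(): the same for the moment, N m.
- manip.current_finger_gap(): opening from 0.0 (shut) to 1.0 (fully open).
- manip.current_grasp_force(): force on a finger pad.
Only numpy, scipy, OpenCV 4.12 (cv2) and the standard library are available. Lean on these libraries where they do the work, as an engineer would, in place of code of your own. Each camera call takes 0.05 s, during which the arm holds its last target. There are 200 camera calls.

### The job

Take the scoop off the scale by its long handle, scoop at least three garlic bulbs out of the wooden tray with it, and stand the loaded scoop flat on the scale plate and let go. Then take it again by the cross grip over its back wall, lift it with at least three bulbs still in it and tip them into the customer's cardboard box, and put the empty scoop back flat on the middle of the scale plate. Every bulb must end in the box or in the tray; do not touch the garlic with the gripper fingers, and leave the jars where they stand.

Things in the scene. Friction and masses are not known exactly. Their poses are not given: they have to be found in the camera images.
- scoop: Aluminium hand scoop with black grips, 207 mm long, 0.28 kg, loose; starts empty on the scale plate, stands flat by itself. Origin: centre of the pan's underside; x to the open nose, z up. Pan x -60 to +62, y -58 to +58 mm, sheet 3 to 4 mm. Back wall 45 mm high, sides 45 mm (34 mm ahead of x 25). Handle behind, cross grip over the back wall.
- scoop_nose (a point): Middle of the underside of the scoop's open front edge, at x 62, z 7 mm in the scoop's frame: the pan's underside is flat from x -60 to +25 mm, then the front lip ramps up at 0.19 rad to this edge.
- scoop_pan (a point): Middle of the space in the scoop's pan, at x 0, z 30 mm in the scoop's frame; bulbs lying in the pan have their origins within 72 mm of it.
- scoop_handle (a point): Middle of the scoop's black handle, at x -108, z 45 mm in the scoop's frame. The handle runs along the scoop's x from x -60 to -145 mm, 22 mm wide (y), 18 mm high.
- scoop_crossgrip (a point): Middle of the scoop's black cross grip, a straight bar along the scoop's y, over the back wall at x -57, z 88 mm in the scoop's frame; 84 mm long, 14 mm thick (x), 16 mm high, on two posts at y -38 and +38 mm; 35 mm of open space below it.
- scale: Flat grey shop scale with a square steel plate, fixed to the counter. Origin: centre of its underside, z up. Plate 200 mm (x) by 190 mm (y), its top at z 50 mm; rigid. On the left or the right side of the counter; the box is on the other.
- tray: Pale wooden display tray, fixed. Origin: centre of its underside, x towards its back wall; the -x side is open (no wall). Floor 170 mm (x -85 to +85) by 160 mm, top at z 6 mm. Inside 140 mm wide (y -70 to +70); back wall's inner face rises from x +75 mm on the floor and leans outward, 0.5 rad from upright, to x +108 mm at its top, 67 mm high; side walls 56 mm high.
- box: Open cardboard box for the customer, fixed. Origin: centre of its underside. 210 x 210 mm outside, walls 6 mm thick and 70 mm high, open on top, empty at the start.
- bulb1: Garlic bulb, rigid, off-white, about 51 mm across and 60 mm high with a flat root end (24 mm) and a thin neck, about 55 g, skin fairly slippery (friction about 0.4). All four are alike. Origin: on its axis, 22 mm above the root end; z towards the neck. Starts upright on the tray floor.
- bulb2: Garlic bulb, rigid, off-white, about 51 mm across and 60 mm high with a flat root end (24 mm) and a thin neck, about 55 g, skin fairly slippery (friction about 0.4). All four are alike. Origin: on its axis, 22 mm above the root end; z towards the neck. Starts upright on the tray floor.
- bulb3: Garlic bulb, rigid, off-white, about 51 mm across and 60 mm high with a flat root end (24 mm) and a thin neck, about 55 g, skin fairly slippery (friction about 0.4). All four are alike. Origin: on its axis, 22 mm above the root end; z towards the neck. Starts upright on the tray floor.
- bulb4: Garlic bulb, rigid, off-white, about 51 mm across and 60 mm high with a flat root end (24 mm) and a thin neck, about 55 g, skin fairly slippery (friction about 0.4). All four are alike. Origin: on its axis, 22 mm above the root end; z towards the neck. Starts upright on the tray floor.
- jar_a: Bystander: loose glass jar with a white lid, 68 mm across, 85 mm high, 0.3 kg; not part of the job. Origin: centre of its underside.
- jar_b: Bystander: loose glass jar with a white lid, 68 mm across, 85 mm high, 0.3 kg; not part of the job. Origin: centre of its underside.
Things that resemble listed ones, but are neither listed nor needed, are in the scene too. What is shaped like the scoop but green or red is not meant.

How it is judged (in metres and radians):
On the way, in this order (a step that is already met when the one before it is completed fails the run):
1. the scoop, held by its long handle, is lifted with at least three bulbs in it ((distance between each of bulb1, bulb2, bulb3 and scoop_pan below 0.072 m or distance between each of bulb1, bulb2, bulb4 and scoop_pan below 0.072 m or distance between each of bulb1, bulb3, bulb4 and scoop_pan below 0.072 m or distance between each of bulb2, bulb3, bulb4 and scoop_pan below 0.072 m) and height (world z) of scoop above 0.075 m and distance between the grasp point and scoop_handle below 0.05 m and contact force between the fingers and scoop above 1 N), for 0.2 s.
2. the scoop stands flat on the scale plate, let go and still, with at least three bulbs in it ((distance between each of bulb1, bulb2, bulb3 and scoop_pan below 0.072 m or distance between each of bulb1, bulb2, bulb4 and scoop_pan below 0.072 m or distance between each of bulb1, bulb3, bulb4 and scoop_pan below 0.072 m or distance between each of bulb2, bulb3, bulb4 and scoop_pan below 0.072 m) and x of scoop in the frame of scale between -0.06 and 0.06 m and y of scoop in the frame of scale between -0.06 and 0.06 m and z of scoop in the frame of scale between 0.044 and 0.057 m and angle between scoop's own z axis and vertical below 0.1 rad and linear speed of scoop below 0.02 m/s and contact force between the fingers and scoop below 0.3 N), for 0.3 s.
3. the scoop, held by its cross grip, is lifted 20 mm or more off the plate with at least three bulbs in it ((distance between each of bulb1, bulb2, bulb3 and scoop_pan below 0.072 m or distance between each of bulb1, bulb2, bulb4 and scoop_pan below 0.072 m or distance between each of bulb1, bulb3, bulb4 and scoop_pan below 0.072 m or distance between each of bulb2, bulb3, bulb4 and scoop_pan below 0.072 m) and height (world z) of scoop above 0.075 m and distance between the grasp point and scoop_crossgrip below 0.038 m and contact force between the fingers and scoop above 1 N), for 0.2 s.
4. at least three bulbs are in the box and out of the scoop (((distance between each of bulb1, bulb2, bulb3 and box below 0.12 m and distance between each of bulb1, bulb2, bulb3 and scoop_pan above 0.08 m) or (distance between each of bulb1, bulb2, bulb4 and box below 0.12 m and distance between each of bulb1, bulb2, bulb4 and scoop_pan above 0.08 m) or (distance between each of bulb1, bulb3, bulb4 and box below 0.12 m and distance between each of bulb1, bulb3, bulb4 and scoop_pan above 0.08 m) or (distance between each of bulb2, bulb3, bulb4 and box below 0.12 m and distance between each of bulb2, bulb3, bulb4 and scoop_pan above 0.08 m))), for 0.2 s.
At the end, for the whole second after the job is handed in: At least three bulbs in the box, any other in the box or the tray (origins within 120 mm of the box's, 100 mm of the tray's origin), at rest; the scoop level (0.1 rad), still and released on the scale plate, its origin within 60 mm of the plate's centre along its x and y ((distance between each of bulb1, bulb2, bulb3 and box below 0.12 m or distance between each of bulb1, bulb2, bulb4 and box below 0.12 m or distance between each of bulb1, bulb3, bulb4 and box below 0.12 m or distance between each of bulb2, bulb3, bulb4 and box below 0.12 m) and (distance between bulb1 and box below 0.12 m or distance between bulb1 and tray below 0.1 m) and (distance between bulb2 and box below 0.12 m or distance between bulb2 and tray below 0.1 m) and (distance between bulb3 and box below 0.12 m or distance between bulb3 and tray below 0.1 m) and (distance between bulb4 and box below 0.12 m or distance between bulb4 and tray below 0.1 m) and x of scoop in the frame of scale between -0.06 and 0.06 m and y of scoop in the frame of scale between -0.06 and 0.06 m and z of scoop in the frame of scale between 0.044 and 0.057 m and angle between scoop's own z axis and vertical below 0.1 rad and linear speed of scoop below 0.02 m/s and contact force between the fingers and scoop below 0.3 N and linear speed of each of bulb1, bulb2, bulb3, bulb4 below 0.03 m/s); the robot touches nothing.
It fails at once if the gripper fingers touch a garlic bulb (over 1 N) (contact force between the fingers and bulb1 above 1 N or contact force between the fingers and bulb2 above 1 N or contact force between the fingers and bulb3 above 1 N or contact force between the fingers and bulb4 above 1 N).
It fails at once if a jar is moved more than 30 mm or tipped (distance of any of jar_a, jar_b from where it was at the start of the episode above 0.03 m or angle between any of jar_a, jar_b's own z axis and vertical above 0.3 rad).
It also fails if it takes over 72 s, if anything falls off the work surface, if the arm or the gripper's body presses on something with over 40 N, if the wrist force passes 120 N, or if a joint passes its speed limit or range.

## Working session

There is one attempt and no reset: what is moved stays moved. The work goes in short steps, each a Python script; the robot and the scene stay as the last script left them, time stands still between calls to the robot, and variables do not carry over. Pictures are saved under pics/ and viewed, at most 10 in all, crops included, and the job is handed in when it is done.

```bash
mkdir -p pics; ls
python3 - <<'E'
from workcell import manip
import cv2
for n in("scene","top"):
    im=manip.capture(n); cv2.imwrite(f"pics/{n}0.png",im)
    p=manip.camera_params(n); print(n,{k:(v if not hasattr(v,'round') else v) for k,v in p.items()})
a=cv2.imread("pics/scene0.png");b=cv2.imread("pics/top0.png")
cv2.imwrite("pics/top0b.png",cv2.resize(b,(800,600),interpolation=cv2.INTER_CUBIC))
cv2.imwrite("pics/scene0b.png",cv2.resize(a,(800,600),interpolation=cv2.INTER_CUBIC))
print(manip.current_t(),manip.current_tcp_rot())
E
```

```text
pics
scene {'fx': 375.75189066317415, 'fy': 375.75189066317415, 'cx': 255.25668868365756, 'cy': 192.26830299758234, 'k1': 0.002941902454680711, 'world_from_camera': array([[ 1.53398239e-01,  6.66639473e-01, -7.29424975e-01,
         1.30284776e+03],
       [ 9.88128544e-01, -1.09774967e-01,  1.07477610e-01,
        -1.87794764e+02],
       [-8.42378544e-03, -7.37252515e-01, -6.75564778e-01,
         8.96026572e+02],
       [ 0.00000000e+00,  0.00000000e+00,  0.00000000e+00,
         1.00000000e+00]])}
top {'fx': 441.18487790714215, 'fy': 441.18487790714215, 'cx': 251.56637030122067, 'cy': 191.47239253102066, 'k1': -0.09186894885290801, 'world_from_camera': array([[-9.18636839e-03, -9.95934213e-01,  8.96139130e-02,
         3.46934947e+02],
       [-9.99957521e-01,  9.21688823e-03, -7.32457529e-05,
        -8.73033845e+01],
       [-7.53013468e-04, -8.96107791e-02, -9.95976577e-01,
         1.24645403e+03],
       [ 0.00000000e+00,  0.00000000e+00,  0.00000000e+00,
         1.00000000e+00]])}
0.1 [-1.79882131e+02 -9.00655425e-03  1.66601995e+01]
```

View pics/top0b.png

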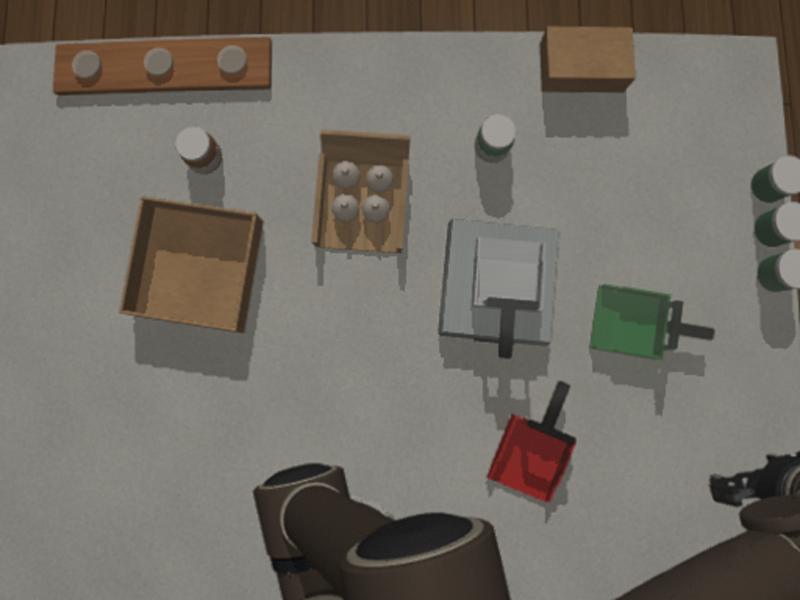

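View pics/scene0b.png

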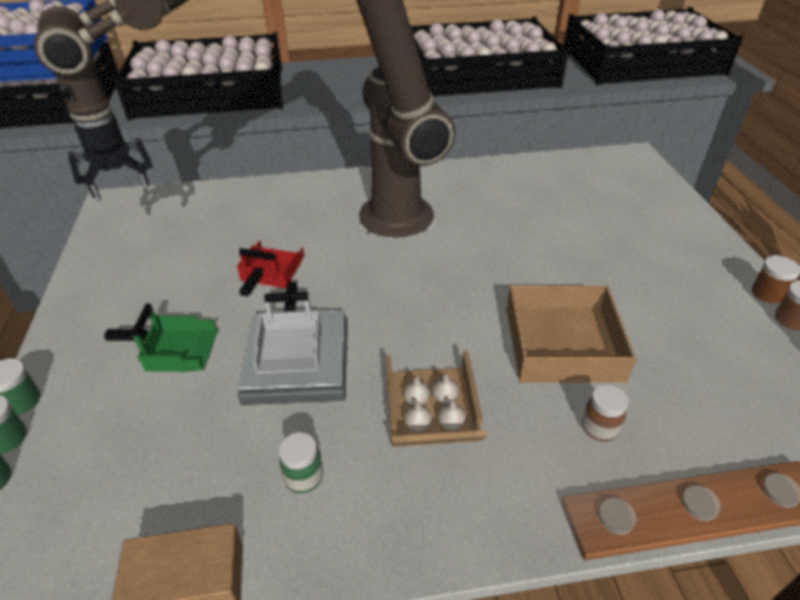

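The top view (800x600 picture) shows three scoop-shaped things: aluminium at (508,280) on the scale, green at (635,322), and red at (535,455). The aluminium one is the target, because it is bare metal with black grips and stands on the scale plate. The tray with 4 bulbs is at (362,195), the box at (190,265), and the jars at (195,147) and (497,135). Next I'll take measurements and one enlarged crop.

```bash
cat > h.py <<'E'
import numpy as np,cv2
from workcell import manip
def ray(n,uv):
    p=manip.camera_params(n);K=np.array([[p["fx"],0,p["cx"]],[0,p["fy"],p["cy"]],[0,0,1.]])
    q=cv2.undistortPoints(np.float64(uv).reshape(-1,1,2),K,np.array([p["k1"],0,0,0.]),
      None,None,None).reshape(-1,2)
    T=p["world_from_camera"];d=np.c_[q,np.ones(len(q))]@T[:3,:3].T
    return T[:3,3],d
def onz(n,uv,z):
    o,d=ray(n,uv);return o+d*((z-o[2])/d[:,2])[:,None]
E
python3 - <<'E'
from h import *
np.set_printoptions(precision=1,suppress=True)
im=cv2.imread("pics/top0.png");hsv=cv2.cvtColor(im,cv2.COLOR_BGR2HSV)
print("scale hsv",hsv[150,288],"plate edge",hsv[210,290],"bg",hsv[250,250],"box",hsv[180,120],"tray",hsv[150,220],"handle",hsv[212,324],"bulb",hsv[112,222],"pan",hsv[175,325])
def comps(mask,box,amin=25):
    m=np.zeros_like(mask);x0,y0,x1,y1=box;m[y0:y1,x0:x1]=mask[y0:y1,x0:x1]
    cs,_=cv2.findContours(m,cv2.RETR_EXTERNAL,cv2.CHAIN_APPROX_NONE)
    return [c for c in cs if cv2.contourArea(c)>amin]
H,S,V=cv2.split(hsv)
dark=(V<55).astype(np.uint8)*255
for c in comps(dark,(300,180,350,235)): print("dark",cv2.contourArea(c),cv2.minAreaRect(c),cv2.boundingRect(c))
br=((S>70)&(H<25)).astype(np.uint8)*255
for nm,b in(("box",(70,120,175,220)),("tray",(195,78,270,165))):
    for c in comps(br,b,300):
        r=cv2.minAreaRect(c);print(nm,cv2.contourArea(c),r); print(cv2.approxPolyDP(c,4,True).reshape(-1,2).tolist())
        print(onz("top",cv2.boxPoints(r),70 if nm=="box" else 6))
bu=((S<60)&(V>110)).astype(np.uint8)*255
for c in comps(bu,(208,98,258,146),20): (x,y),r=cv2.minEnclosingCircle(c);print("bulb",x,y,r,onz("top",[[x,y]],32))
c=im[78:228,190:370];cv2.imwrite("pics/crop.png",cv2.resize(c,None,fx=4,fy=4,interpolation=cv2.INTER_CUBIC))
E
```

```text
scale hsv [40 10 77] plate edge [ 60   8 126] bg [ 23  17 135] box [ 16 112 128] tray [ 16 100  89] handle [40 14 55] bulb [15 36 98] pan [ 30   5 143]
dark 130.0 ((318.0888671875, 216.7798309326172), (25.75130844116211, 16.326330184936523), 34.508522033691406) (303, 210, 26, 19)
box 5958.0 ((122.33782958984375, 168.47296142578125), (80.71990203857422, 77.10311889648438), 9.462322235107422)
[[91, 126], [77, 199], [155, 212], [166, 140]]
[[434.3 388.8  70. ]
 [644.3 359.6  70. ]
 [603.5 137.3  70. ]
 [396.9 169.6  70. ]]
tray 4152.5 ((230.53045654296875, 122.07360076904297), (57.78135681152344, 75.16563415527344), 4.085616588592529)
[[206, 83], [200, 155], [255, 161], [261, 87]]
[[ 557.1   61.3    6. ]
 [ 777.8   46.8    6. ]
 [ 763.5 -120.5    6. ]
 [ 543.6 -102.7    6. ]]
bulb 239.5 130.5 7.648629188537598 [[628.2 -55.1  32. ]]
bulb 220.5 130.5 7.648629188537598 [[628.7  -1.8  32. ]]
bulb 242.0 111.0 7.280210018157959 [[684.2 -62.5  32. ]]
bulb 220.5 108.0 7.566473007202148 [[693.6  -1.9  32. ]]
```

View pics/crop.png

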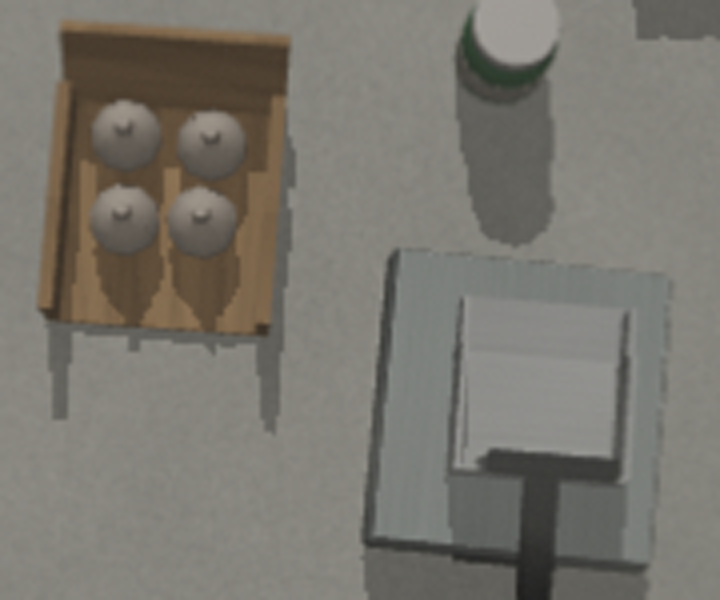

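The crop confirms the aluminium scoop: pan at (465–628, 297–475), cross grip at (484–620, 463), and the handle running down at x≈538. The tray's side walls are at x≈58 and x≈272, with its open side towards the robot. I'll turn these pixels into poses next.

Run:
```python
from h import *
np.set_printoptions(precision=1,suppress=True)
C=lambda pts:np.array(pts)/4.+[190-.4,78-.4]
T8=lambda pts:np.array(pts)*.64
pl=onz("top",C([(398,250),(668,273),(648,568),(368,542)]),50);print("plate",pl,pl.mean(0),np.linalg.norm(np.diff(pl[[0,1,2,3,0]],axis=0),axis=1))
h=onz("top",np.r_[C([(541,482)]),T8([(505,356)])],104);d=h[0]-h[1];print("handle",h,np.linalg.norm(d),np.degrees(np.arctan2(d[1],d[0])))
g=onz("top",C([(484,460),(620,466)]),146);d=g[0]-g[1];print("grip",g,g.mean(0),np.linalg.norm(d),np.degrees(np.arctan2(d[1],d[0]))-90)
n=onz("top",C([(463,297),(628,307)]),50+41);d=n[0]-n[1];print("nose rim",n,n.mean(0),np.linalg.norm(d),np.degrees(np.arctan2(d[1],d[0]))-90)
for nm,z,p in(("wallL top",56,[(72,85),(57,312)]),("wallR top",56,[(274,97),(260,328)]),("back top",67,[(62,22),(290,38)]),("front floor",6,[(62,322),(268,335)]),("back foot",6,[(85,97),(268,107)])):
    w=onz("top",C(p),z);d=w[0]-w[1];print(nm,w[:,:2].ravel(),w.mean(0),np.linalg.norm(d),np.degrees(np.arctan2(d[1],d[0])))
print("bulbs",onz("top",C([(127,135),(213,146),(124,222),(203,222)]),29)[:,:2])
bx=onz("top",T8([(143,198),(262,213),(241,331),(122,313)]),70);print("box",bx,bx.mean(0),np.linalg.norm(np.diff(bx[[0,1,2,3,0]],axis=0),axis=1))
print("jars",onz("top",T8([(194,142),(498,133)]),85))
print("scene plate",onz("scene",T8([(259,310),(345,309),(346,388),(241,390)]),50))
print("scene tray bulbs",onz("scene",T8([(416,392),(445,390),(417,416),(452,414)]),29))
o,d=ray("top",C([(552,463)]));o2,d2=ray("scene",T8([(288,294)]))
A=np.c_[d[0],-d2[0]];s=np.linalg.lstsq(A,o2-o,rcond=None)[0];print("grip tri",o+d[0]*s[0],o2+d2[0]*s[1])
```

```text
plate [[ 595.8 -192.2   50. ]
 [ 578.6 -379.    50. ]
 [ 375.2 -358.8   50. ]
 [ 394.9 -168.3   50. ]] [ 486.1 -274.6   50. ] [187.6 204.3 191.5 202.3]
handle [[ 430.6 -278.   104. ]
 [ 353.5 -271.9  104. ]] 77.37704157663337 -4.474566952023932
grip [[ 441.7 -235.4  146. ]
 [ 437.2 -321.1  146. ]] [ 439.4 -278.2  146. ] 85.83916376311664 -3.061285877749313
nose rim [[ 555.2 -231.2   91. ]
 [ 547.8 -341.3   91. ]] [ 551.5 -286.3   91. ] 110.34433223234691 -3.8763853040526897
wallL top [713.3  32.3 553.7  42.2] [633.5  37.2  56. ] 159.88441433681467 -3.544669802006272
wallR top [ 703.2 -107.8  541.3  -96.5] [ 622.2 -102.1   56. ] 162.28774046388247 -3.997062784936538
back top [ 755.    38.3  741.7 -119.1] [748.3 -40.4  67. ] 157.91244264118325 85.18840052162817
front floor [ 555.2   44.   544.4 -102.5] [549.8 -29.2   6. ] 146.8994723753325 85.78086104741166
back foot [ 719.6   27.9  710.7 -104.2] [715.2 -38.2   6. ] 132.38658352687312 86.1520641376288
bulbs [[684.7  -4.1]
 [676.  -64.8]
 [622.   -1.9]
 [621.4 -57.4]]
box [[635.9 351.8  70. ]
 [605.6 139.5  70. ]
 [400.4 173.9  70. ]
 [433.  383.5  70. ]] [518.7 262.2  70. ] [214.4 208.  212.1 205.4]
jars [[ 730.9  258.5   85. ]
 [ 740.5 -272.9   85. ]]
scene plate [[ 371.1 -347.8   50. ]
 [ 397.4 -169.    50. ]
 [ 608.8 -185.4   50. ]
 [ 582.6 -376.    50. ]]
scene tray bulbs [[622.  -57.1  29. ]
 [626.1  -2.7  29. ]
 [676.1 -64.8  29. ]
 [681.8  -1.8  29. ]]
grip tri [ 439.5 -278.2  145.7] [ 439.6 -275.6  145.2]
```

```bash
cat >> h.py <<'E'
from scipy.spatial.transform import Rotation as R
SC=np.array([487.,-275.,50.]); TR=np.array([638.,-33.,0.]); BX=np.array([518.7,262.2,0.])
YAW=-4.
HANDLE=(np.array([-113.,0,51]),R.from_euler('x',180,degrees=True))
CROSS=(np.array([-57.,0,96]),R.from_euler('xyz',[180,0,90],degrees=True))
def tcp(origin,yaw,pitch=0,grasp=HANDLE):
    S=R.from_euler('xyz',[0,pitch,yaw],degrees=True)
    return (np.array(origin)+S.apply(grasp[0])).tolist(),(S*grasp[1]).as_euler('xyz',degrees=True).tolist()
def tcp_pt(pt,world,yaw,pitch,grasp=HANDLE):   # scoop point pt held at a world position
    S=R.from_euler('xyz',[0,pitch,yaw],degrees=True)
    return tcp(np.array(world)-S.apply(pt),yaw,pitch,grasp)
NOSE=np.array([62.,0,7])
def tray(x,y,z): return TR+R.from_euler('z',YAW,degrees=True).apply([x,y,z])
def st(m=""): print(m,"t%.1f"%manip.current_t(),"ee",np.round(manip.current_ee_pos(),1),"F",np.round(manip.current_force(),1),"gap %.3f"%manip.current_finger_gap(),"gf %.0f"%manip.current_grasp_force())
E
python3 - <<'E'
from h import *
o=[496,-282.2,50]
p,r=tcp(o,YAW); print(p,r)
manip.reach([p[0],p[1],p[2]+80],r)
manip.move_straight(p,velocity=120);st("at")
manip.gripper_to(0.0,120);st("closed")
p2,_=tcp([o[0],o[1],130],YAW)
manip.move_straight(p2);st("lift")
a,ra=tcp_pt(NOSE,tray(-68,3,70),YAW,10)
manip.reach(a,ra);st("tray")
b,_=tcp_pt(NOSE,tray(-68,3,16),YAW,10)
manip.move_straight(b,velocity=80);st("low")
c,_=tcp_pt(NOSE,tray(-68,3,0),YAW,10)
print(manip.move_straight(c,velocity=12,contact_N=3));st("floor")
print("nose z",manip.current_ee_pos()[2]-c[2])
for n in("top","scene"):cv2.imwrite(f"pics/{n}1.png",manip.capture(n))
t=cv2.imread("pics/top1.png")[70:220,190:370];s=cv2.imread("pics/scene1.png")[150:300,130:330]
cv2.imwrite("pics/m1.png",cv2.resize(np.hstack([t,s]),None,fx=2.1,fy=2.1,interpolation=cv2.INTER_CUBIC))
E
```

```text
[383.27526232063985, -274.31751846691384, 101.0] [180.0, 0.0, -4.000000000000005]
at t2.4 ee [ 383.7 -274.9  101.5] F [0.1 0.7 0.4] gap 0.999 gf 0
closed t3.0 ee [ 383.6 -274.5  101.5] F [-1.6  0.8  4.5] gap 0.235 gf 117
lift t3.7 ee [ 382.3 -273.6  179.9] F [-0.1  0.5 -3.6] gap 0.236 gf 117
tray t4.7 ee [406.2 -14.3 143.5] F [ 0.  -0.6 -2.4] gap 0.235 gf 117
low t5.5 ee [406.5 -13.9  89.9] F [-0.  -0.1 -2.3] gap 0.236 gf 117
True
floor t6.4 ee [405.8 -13.7  79.2] F [ 0.5 -0.6  0.7] gap 0.236 gf 117
nose z 5.441743008145636
```

View pics/m1.png

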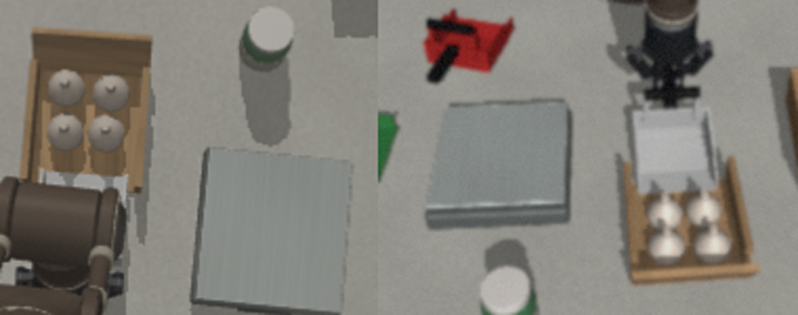

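The scoop is held by its handle, with the nose on the tray floor just ahead of the bulbs, centred between the side walls (scene half, pan at (670,150)). Floor contact read 5.4 mm against the expected 6. Now I'll push in.

Run:
```python
from h import *
b,rb=tcp_pt(NOSE,tray(-68,3,5.9),YAW,10); manip.move_straight(b,rb,velocity=20)
c,_=tcp_pt(NOSE,tray(74,3,5.9),YAW,10)
print(manip.move_straight(c,velocity=60,contact_N=30));st("pushed")
e=np.array(manip.current_ee_pos());print("nose local x",74-np.linalg.norm(np.array(c)[:2]-e[:2]))
for n in("top","scene"):cv2.imwrite(f"pics/{n}2.png",manip.capture(n))
t=cv2.imread("pics/top2.png")[70:220,170:350];s=cv2.imread("pics/scene2.png")[180:300,220:340]
cv2.imwrite("pics/m2.png",np.hstack([cv2.resize(t,(396,330),interpolation=cv2.INTER_CUBIC),cv2.resize(s,(330,330),interpolation=cv2.INTER_CUBIC)]))
```

```text
False
pushed t9.2 ee [546.3 -23.7  79.5] F [-6.8 -1.   5.9] gap 0.236 gf 118
nose local x 72.61501367256963
```

View pics/m2.png

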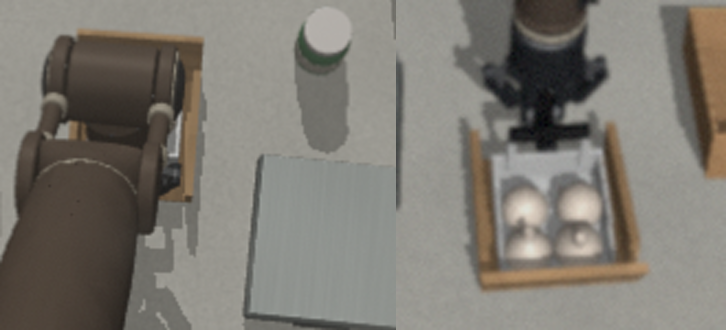

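All four bulbs appear to be in the pan (scene half, around (525–580, 200–245)). Now I'll roll the nose up along the leaning back wall and lift.

Run:
```python
from h import *
for x,z,p,v in((73,7.5,5,30),(74,14.5,0,30),(80,24,-6,40),(90,42,-12,40),(98,62,-15,50)):
    a,r=tcp_pt(NOSE,tray(x,3,z),YAW,p); manip.move_straight(a,r,velocity=v);st(p)
a,r=tcp_pt(NOSE,tray(85,3,150),YAW,-15); manip.move_straight(a,r,velocity=90)
manip.pause(.2);st("up")
for n in("top","scene"):cv2.imwrite(f"pics/{n}3.png",manip.capture(n))
s=cv2.imread("pics/scene3.png")[150:300,190:370]
cv2.imwrite("pics/m3.png",cv2.resize(s,None,fx=3.3,fy=3.3,interpolation=cv2.INTER_CUBIC))
```

```text
5 t10.0 ee [541.4 -23.3  67. ] F [-4.9  0.2  6. ] gap 0.234 gf 118
0 t10.4 ee [537.7 -23.   58.3] F [ 0.2  0.5 -3.3] gap 0.234 gf 117
-6 t10.8 ee [541.  -23.4  51.5] F [-5.9  0.1 10.7] gap 0.234 gf 119
-12 t11.2 ee [546.7 -23.5  47.6] F [ 0.5  0.2 -4.5] gap 0.234 gf 117
-15 t11.6 ee [556.3 -24.3  59.6] F [ 0.8  0.  -5.1] gap 0.234 gf 117
up t12.9 ee [542.6 -23.3 146.4] F [-0.1  0.3 -4.2] gap 0.239 gf 117
```

View pics/m3.png

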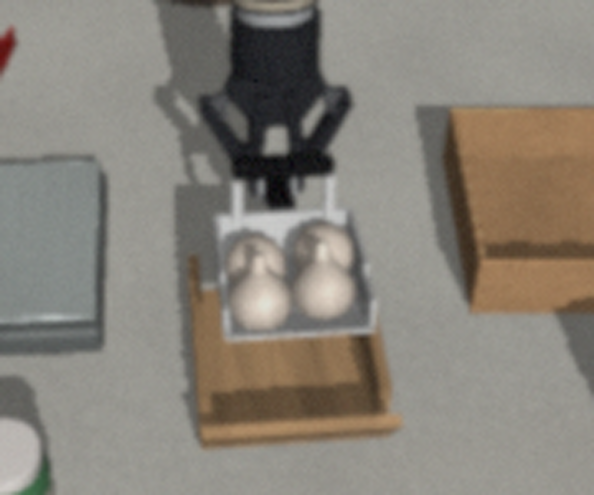

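All four bulbs sit in the pan (around (255–325, 250–300) in the crop) and the tray is empty. I'll carry the scoop to the scale.

Run:
```python
from h import *
S=np.array([489,-276,0.])
a,r=tcp(TR+[-60,-20,150],YAW,-12); manip.move_straight(a,r,velocity=120)
a,r=tcp(S+[0,0,130],YAW,-10); manip.move_straight(a,r,velocity=130)
a,r=tcp(S+[0,0,75],YAW,-3); manip.move_straight(a,r,velocity=60);st("above")
a,r=tcp(S+[0,0,58],YAW,-1); manip.move_straight(a,r,velocity=30);st("near")
a,r=tcp(S+[0,0,46],YAW,0); print(manip.move_straight(a,r,velocity=12,contact_N=4));st("down")
manip.pause(.2);cv2.imwrite("pics/top4a.png",manip.capture("top"))
st("settled"); print("target",a)
```

```text
above t16.8 ee [ 373.9 -268.   120.1] F [ 0.9 -0.2 -3.9] gap 0.236 gf 117
near t17.4 ee [ 375.4 -267.9  106.8] F [-0.3  0.  -4.7] gap 0.241 gf 117
True
down t17.9 ee [ 375.7 -268.1  101.4] F [-0.3 -1.5  4. ] gap 0.237 gf 118
settled t18.2 ee [ 375.5 -268.1  101.1] F [ 2.4 -2.2  5.9] gap 0.237 gf 119
target [376.27526232063985, -268.11751846691385, 97.0]
```

Run:
```python
from h import *
a,r=tcp([489,-276,50.],YAW,0); manip.move_straight(a,r,velocity=15);st("level")
manip.gripper_to(1.0);manip.pause(.3);st("open")
manip.move_straight([a[0]-5,a[1],a[2]+110],velocity=120)
manip.reach([300,-150,300],[180,0,-4]);manip.pause(.1);st("clear")
for n in("top","scene"):cv2.imwrite(f"pics/{n}4.png",manip.capture(n))
t=cv2.imread("pics/top4.png")[120:240,270:390];s=cv2.imread("pics/scene4.png")[160:280,120:260]
cv2.imwrite("pics/m4.png",np.hstack([cv2.resize(t,(360,360),interpolation=cv2.INTER_CUBIC),cv2.resize(s,(420,360),interpolation=cv2.INTER_CUBIC)]))
```

```text
level t18.5 ee [ 375.9 -268.2  101.6] F [-2.4  0.2  8. ] gap 0.236 gf 119
open t19.5 ee [ 376.3 -268.1  101. ] F [-0.3 -0.3 -0.3] gap 0.999 gf 0
clear t21.4 ee [ 300.2 -150.5  299. ] F [-0.  -0.4 -0.1] gap 0.998 gf 0
```

View pics/m4.png

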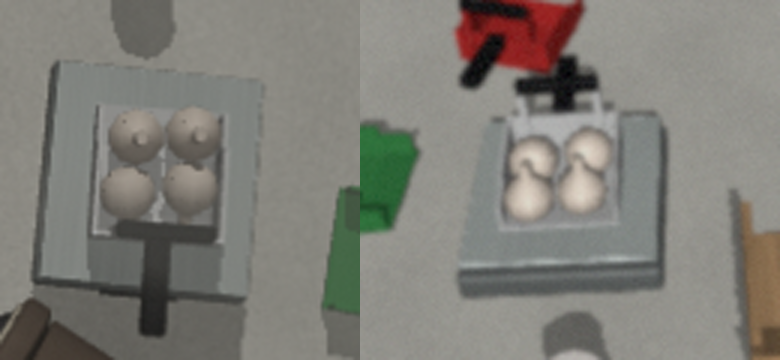

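All four bulbs lie in the scoop, which stands flat on the plate. The cross grip in the left crop runs from (117,231) to (215,234). Next I'll locate it and check reachable pour headings.

Run:
```python
from h import *
np.set_printoptions(precision=0,suppress=True)
g=onz("top",np.array([(117,231),(215,234)])/3.+[270-.4,120-.4],146);d=g[0]-g[1];print("grip",np.round(g,1),g.mean(0),np.linalg.norm(d),np.degrees(np.arctan2(d[1],d[0]))-90)
for s in(90,-90):
    C=(CROSS[0],R.from_euler('xyz',[180,0,s],degrees=True))
    print(s,"pick",manip.solve_ik(*tcp([489,-276,50],YAW,0,C)))
    for y in range(-180,180,30):
        h=R.from_euler('z',y,degrees=True).apply([1,0,0])
        q=[manip.solve_ik(*tcp_pt(NOSE,BX+[0,0,z]-k*h,y,p,C)) for p,z,k in((-8,110,0),(30,100,20),(65,85,35))]
        if all(v is not None for v in q): print(y,*[np.array(v) for v in q])
```

```text
grip [[ 432. -230.  146.]
 [ 428. -312.  146.]] [ 430. -271.  146.] 82.3410730577977 -2.3027628638800337
90 pick [-37.  13. 114.   0.  53. -33.]
-180 [  17.   34.   80.    2.   74. -163.] [  25.   10.  110.  -23.   34. -139.] [ 39.   8. 134. 242.  40. -37.]
-120 [ 31.  33.  81.  -4.  73. 152.] [ 18.  11. 110.  31.  41. 118.] [ -1.  11. 131.  96.  53.  43.]
-90 [ 36.  27.  90.  -7.  68. 129.] [ 16.  14. 106.  35.  57.  87.] [ -5.  22. 114.  69.  75.  45.]
-60 [ 39.  19. 101.  -9.  61. 104.] [ 16.  17. 101.  31.  72.  64.] [-1. 33. 96. 52. 95. 42.]
-30 [ 38.  10. 113.  -9.  54.  73.] [18. 21. 97. 22. 84. 41.] [  7.  43.  79.  36. 113.  33.]
0 [ 31.   2. 122.  -5.  49.  35.] [20. 23. 94. 10. 92. 18.] [ 16.  50.  67.  17. 126.  17.]
30 [ 19.  -1. 125.   2.  48. -12.] [23. 23. 93. -3. 93. -6.] [ 25.  52.  63.  -6. 130.  -6.]
60 [  9.   4. 120.   8.  51. -56.] [ 26.  22.  94. -16.  89. -30.] [ 34.  49.  69. -28. 121. -27.]
90 [  5.  12. 110.  10.  57. -90.] [ 28.  20.  98. -27.  79. -52.] [ 42.  41.  83. -45. 106. -40.]
120 [   7.   21.   99.    8.   64. -117.] [ 29.  16. 102. -34.  65. -7
[... 423 characters left out ...]
14. 106.  35.  57. -93.] [  -5.   22.  114.   69.   75. -135.]
-60 [ 39.  19. 101.  -9.  61. -76.] [  16.   17.  101.   31.   72. -116.] [  -1.   33.   96.   52.   95. -138.]
-30 [  38.   10.  113.   -9.   54. -107.] [  18.   21.   97.   22.   84. -139.] [   7.   43.   79.   36.  113. -147.]
0 [  31.    2.  122.   -5.   49. -145.] [  20.   23.   94.   10.   92. -162.] [  16.   50.   67.   17.  126. -163.]
60 [  9.   4. 120.   8.  51. 124.] [ 26.  22.  94. -16.  89. 150.] [ 34.  49.  69. -28. 121. 153.]
90 [  5.  12. 110.  10.  57.  90.] [ 28.  20.  98. -27.  79. 128.] [ 42.  41.  83. -45. 106. 140.]
120 [ 7. 21. 99.  8. 64. 63.] [ 29.  16. 102. -34.  65. 105.] [ 47.  31. 100. -60.  86. 134.]
```

Run:
```python
from h import *
manip.gripper_to(0.45)
o=np.array([431+57*.9976,-271.6-57*.07,50])
p,r=tcp(o,YAW,0,CROSS);print(p,r)
manip.reach([p[0],p[1],p[2]+90],r);st("above")
manip.move_straight([p[0],p[1],p[2]+15],velocity=100)
print(manip.move_straight(p,velocity=40,contact_N=6));st("at")
manip.gripper_to(0,100);st("closed")
a,r=tcp(o+[0,0,30],YAW,-2,CROSS);manip.move_straight(a,r,velocity=50);manip.pause(.3);st("lift")
for n in("top","scene"):cv2.imwrite(f"pics/{n}5.png",manip.capture(n))
s=cv2.imread("pics/scene5.png")[130:280,110:290]
cv2.imwrite("pics/m5.png",cv2.resize(s,None,fx=3,fy=3,interpolation=cv2.INTER_CUBIC))
```

```text
[431.00204913519, -271.6138809965849, 146.0] [180.0, 0.0, 86.0]
above t23.4 ee [ 430.9 -271.5  236.1] F [-0.  -0.8 -0.3] gap 0.453 gf 0
False
at t24.9 ee [ 430.8 -271.4  145.7] F [ 0.5  0.2 -0. ] gap 0.449 gf 0
closed t25.2 ee [ 431.4 -271.9  146.5] F [ 0.8 -0.1  1.3] gap 0.140 gf 98
lift t26.2 ee [ 427.6 -271.3  173.6] F [ 1.4  0.8 -4.3] gap 0.139 gf 98
```

View pics/m5.png

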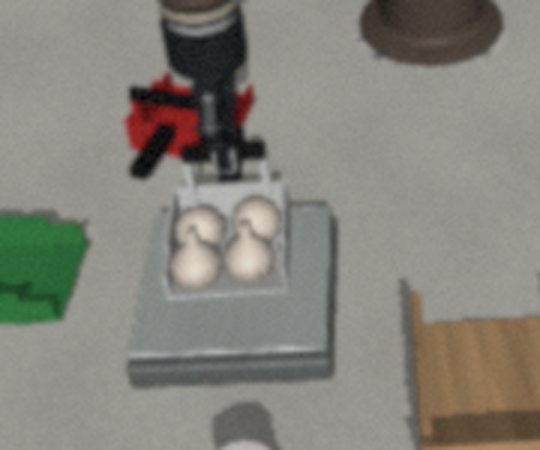

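The scoop is up by the cross grip with all four bulbs (crop (170–280, 200–285)). Now I'll carry and pour.

Run:
```python
from h import *
Y=-8
h=R.from_euler('z',Y,degrees=True).apply([1,0,0])
o=np.array([487.9,-275.6,0])
a,r=tcp(o+[0,0,150],YAW,-8,CROSS);manip.move_straight(a,r,velocity=100);st("up")
mid=(o+BX)/2; a,r=tcp([470,mid[1],160],(YAW+Y)/2,-8,CROSS);manip.move_straight(a,r,velocity=170)
a,r=tcp_pt(NOSE,BX+[0,0,125]-10*h,Y,-8,CROSS);manip.move_straight(a,r,velocity=150);st("box")
for pch,z,k,v in((15,105,30,80),(30,90,40,60),(45,80,45,50),(60,76,48,50),(72,78,48,50)):
    a,r=tcp_pt(NOSE,BX+[0,0,z]-k*h,Y,pch,CROSS);manip.move_straight(a,r,velocity=v)
manip.pause(.4);st("tipped")
for n in("top","scene"):cv2.imwrite(f"pics/{n}6.png",manip.capture(n))
a,r=tcp_pt(NOSE,BX+[0,0,150]-48*h,Y,72,CROSS);manip.move_straight(a,r,velocity=100);st("raised")
for n in("top","scene"):cv2.imwrite(f"pics/{n}7.png",manip.capture(n))
s=cv2.imread("pics/scene7.png")[120:300,270:450];t=cv2.imread("pics/scene6.png")[120:300,270:450]
cv2.imwrite("pics/m7.png",cv2.resize(np.hstack([t,s]),None,fx=2.2,fy=2.2,interpolation=cv2.INTER_CUBIC))
```

```text
up t27.1 ee [ 417.9 -270.5  236.6] F [-0.   0.4 -5.1] gap 0.144 gf 98
box t30.9 ee [379.9 281.2 196.6] F [ 0.5  0.6 -5.3] gap 0.139 gf 98
tipped t34.9 ee [518.5 262.3 219.1] F [ 0.2  1.6 -2.7] gap 0.141 gf 99
raised t35.8 ee [518.4 262.2 290.2] F [-0.2 -0.6 -2.2] gap 0.142 gf 99
```

View pics/m7.png

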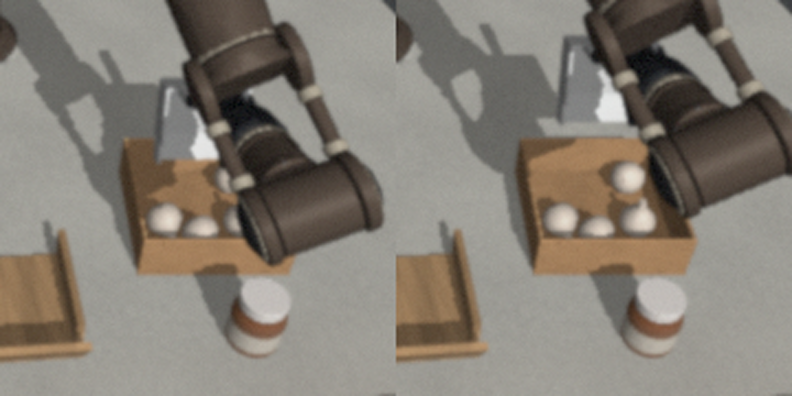

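All four bulbs are in the box (right half: (562,220), (597,228), (637,215), (627,178)) and the scoop is empty. I'll put it back.

Run:
```python
from h import *
S=np.array([487,-275.,0])
a,r=tcp([490,235,170],-8,0,CROSS);manip.move_straight(a,r,velocity=120);st("level")
a,r=tcp([480,-10,160],-6,0,CROSS);manip.move_straight(a,r,velocity=170)
a,r=tcp(S+[0,0,90],YAW,0,CROSS);manip.move_straight(a,r,velocity=170)
a,r=tcp(S+[0,0,57],YAW,0,CROSS);manip.move_straight(a,r,velocity=50);manip.pause(.2);st("near")
a,r=tcp(S+[0,0,44],YAW,0,CROSS);print(manip.move_straight(a,r,velocity=12,contact_N=4));st("down")
manip.gripper_to(0.5);manip.pause(.2);st("open")
e=manip.current_ee_pos();manip.move_straight([e[0],e[1],e[2]+100],velocity=100)
manip.reach([300,-60,320],[180,0,30]);manip.pause(.2);st("clear")
for n in("top","scene"):cv2.imwrite(f"pics/{n}8.png",manip.capture(n))
t=cv2.imread("pics/top8.png")[80:240,70:370]
s=cv2.imread("pics/scene8.png")[150:310,130:430]
cv2.imwrite("pics/m8.png",cv2.resize(np.vstack([t,s]),None,fx=1.85,fy=1.85,interpolation=cv2.INTER_CUBIC))
```

```text
level t37.3 ee [433.9 242.9 266. ] F [ 1.4 -0.  -1.9] gap 0.141 gf 98
near t41.7 ee [ 430.4 -271.3  153.5] F [-0.1 -0.1 -1.7] gap 0.141 gf 98
True
down t42.4 ee [ 430.1 -271.   146.4] F [ 0.2 -0.3  4.5] gap 0.139 gf 99
open t43.0 ee [ 428.8 -270.   145. ] F [ 0.3  0.6 -0.8] gap 0.501 gf 0
clear t45.5 ee [300.3 -60.4 319.8] F [0.2 0.1 0. ] gap 0.498 gf 0
```

View pics/m8.png

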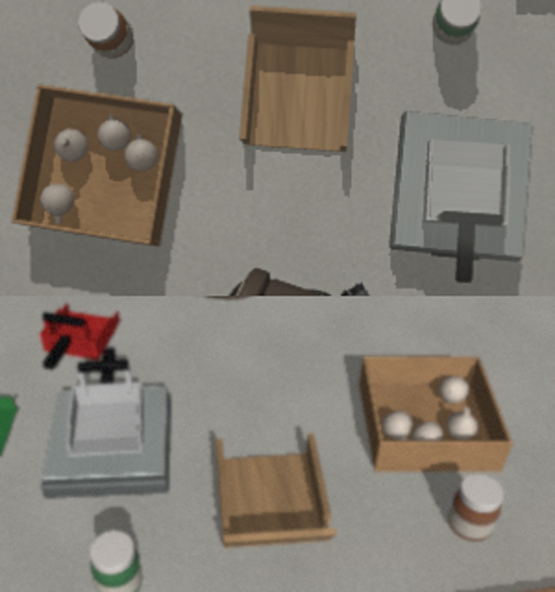

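The scoop stands flat and centred on the plate, all four bulbs are in the box, and the jars are unmoved. I'll check the corner bulb (57,198) and the other bulbs' distances to the box origin, then hand in.

Run:
```python
from h import *
p=onz("top",np.array([(57,198),(70,144),(114,134),(141,154)])/1.85+[70,80],28)
d=np.linalg.norm(p-BX,axis=1);print(np.round(p),np.round(d))
if d.max()<116: print(manip.sign_off())
```

```text
[[473. 336.  28.]
 [556. 317.  28.]
 [570. 250.  28.]
 [539. 207.  28.]] [91. 72. 60. 65.]
the job is handed in; nothing more can be done
None
```

I handed the job in at about 45 s of the 72 s limit: all four garlic bulbs are in the customer's box (at most 91 mm from its origin), and the empty scoop is flat and released on the middle of the scale plate. The final pictures show the jars where they started, and sign-off gave no verdict.

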